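# Weigh the paddle board on the spring scale with the S-hook

### The arm

A 6-joint arm with a two-finger parallel gripper is mounted at the origin on a cart in front of the work surface, level with it; the furniture and walls round the work are solid. World frame = base frame: x ahead of the robot, y to its left, z up, the work surface at z = 0. Lengths are in m, angles in rad, forces in N, time in s.
With the tool pointing down it reaches from about 0.3 to 0.875 m from the base axis. Payload 6.4 kg.
Tool frame: the origin (TCP) lies midway between the tips of the shut fingers; the grasp point (between the pads) lies 19 mm behind it; z points along the fingers, y is the line along which they close (so a half turn about z gives the same grasp; the last joint's range is limited). The gripper opens to 85 mm and grips with 20 to 120 N. Pads are 22 mm wide; open, the fingers measure 114 mm over their backs; the gripper's body (76 mm by 85 mm) begins 54 mm behind the grasp point. The pads swing forward as they close: fully open they stand 13 mm farther back than shut.
Start: joints at [-1.432, 0.181, 1.607, -0, 1.354, -0.206], TCP at [0.194, -0.541, 0.231] pointing down, gripper open.
Joint ranges: [-2.99, 2.99], [-0.89, 2.07], [0.3, 2.58], [-1.14, 4.28], [0, 2.63], [-3.12, 3.12]. Speed limits (rad/s): [2.57, 2.57, 3.01, 3.14, 3.14, 3.14].

### API

Orientations are given as a unit quaternion [w, x, y, z].
In Python, from bench import ctrl gives the robot as it stands. The module is installed in compiled form; this text tells all that it offers.
- The arm moves only by the tool move_arm, never from a script. Its argument "plan" is one flat list of numbers, 6 for each row, row after row: the shift along the world's x, y, z in units of 50 mm (1.0 is 50 mm), then the turn, a rotation vector about the world's x, y, z in rad. A call has 1 to 10 rows; each row is the pose to reach, as a shift and turn from the pose commanded when the call began; what a row does not reach only later rows make up. A row lasts 1/8 s, in which the tool goes at most 62.5 mm and 10.7 degrees, less where a joint would pass 70% of its speed; a pose out of reach is approached as far as the arm can. A call with a gripper value outside its range is refused whole. "grip" is the finger opening in mm, from 0 to 85.4, set as the call begins (left out, the last holds). The fingers move at their own pace and stop on an object; the grip force is fixed at half the most. Time passes only in rows, so rows that repeat a pose let the fingers close. It gives the time, the measured TCP pose, the force, the opening and the grip force at its end, in the units of the state.
- ctrl.get_obs(): the state, without advancing time (a new reading comes with each control period).
- ctrl.camera(name): name is "scene" or "top" or "wrist"; returns a dict with "pixels" (480x640x3 uint8, red, green, blue), "fx", "fy", "cx", "cy" (pixels), "origin" and "attitude" of the camera in the world. Camera axes: x right, y down, z forward; pixel columns grow to the right and rows downward; lengths in m; the calibration is good to about 2 mm. A picture is of the moment at which its call begins. There is no depth.
- ctrl.hand_in(): hands the job in; it is judged then, once.
The state is a dict: "time_s": time; "q": joint angles; "dq": joint speeds; "joint_efforts": joint torques, N m; "eef_pos": TCP position; "eef_rot": TCP orientation; "wrist_force": force on the tool from outside, world axes, zero at the start; "torque": the same for the moment, N m; "opening": opening from 0.0 (shut) to 1.0 (fully open); "grasp_force": force on a finger pad.
Only numpy, scipy, OpenCV 4.12 (cv2) and the standard library are available. Lean on these libraries where they do the work, as an engineer would, in place of code of your own. Each camera call takes 0.05 s, during which the arm holds its last target. There are 200 camera calls.

### The job

Weigh the paddle board: take the S-hook off the crossbar of the spring scale, pass its lower end through the hole in the handle of the board that stands in the draining rack, and lift the board out on the hook without gripping the board itself. Hang the hook with the board back on the crossbar, lowering it until the springs carry the whole weight before you let go, so that nothing drops, and leave it hanging still. Leave the plain board in the rack and the other things alone.

Things in the scene. Friction and masses are not known exactly. Their poses are not given: they have to be found in the camera images.
- stand: fixed stand of the spring scale: two 24 mm tubes, 300 mm apart along y, 234 mm tall, on feet 130 mm long in x, with a base bar between; feet and base bar at most 19 mm high. It carries the crossbar. Origin on the worktop under the middle of the crossbar; x points away from the robot's side, z up.
- bar_mid (a point): middle of the sprung crossbar's axis: a straight level steel bar, 12 mm thick, 300 mm long along the stand's y axis, ending over the two tubes. 320 mm above the worktop when empty, about 311 mm with the hook alone on it. Axes as the stand's.
- bar (a joint): how far the crossbar has sunk on its springs (m): 0 empty (upper stop), grows downward, 0.06 at most. Springs of 100 N/m in all: it sinks 10 mm per newton hung on it, with light damping, so a load let go before the springs carry it drops and bounces.
- hook: S-hook of 7 mm steel wire, 149 mm tall, 0.09 kg, hanging on the crossbar at first. Origin at mid-height; as it hangs z is up and x points to the far side of the crossbar; the S lies in the x-z plane. Wire centre line in (x, z) mm: straight shank from (-15, 50) slanting down to (15, -50); bends of radius 16 round (0, 55) and (0, -55); both ends and the grip are listed as points.
- hook_top (a point): where the crossbar's axis lies in the upper bend when the hook is hung: (0, 0, 61.5) mm from the hook's origin. That bend is a half circle open downward, its end at (16, 58) mm in x-z, so it goes over the crossbar from the -x side: lift it 20 to 25 mm, then move it back to -x; lifted more, fingers on the grip would meet the crossbar.
- hook_seat (a point): top of the wire at the lowest point of the lower bend, where a hung thing rests: (0, 0, -67.5) mm from the hook's origin (wire centre at z = -71)
- hook_tip (a point): centre of the rounded lower end: (-21, 0, -56) mm from the hook's origin. From here the wire runs straight for 14 mm, falling at 45 degrees towards +x to (-11, -66), then round the bend. So it enters a hole moving towards -x and rising, from the side away from the robot.
- hook_grip (a point): middle of a dark wooden square sleeve on the shank, 13 x 13 x 44 mm, at (-2, 0, 6) mm from the hook's origin, flat faces across y: grasp it here with the fingers closing along y, the gripper tilted about 45 degrees, coming from the -x side and above, so that it passes below the crossbar
- rack: fixed wooden draining rack: base 150 mm (x) by 160 mm (y), 10 mm high, with dowels up to 48 mm above the worktop that form two slots along y, 11 mm wide, at x = -35 and x = +35 mm. Origin on the worktop under its centre, x away from the robot's side.
- board: loose paddle-shaped wooden board standing upright in one of the rack's two slots, with a little play: 7 mm thick (its x axis), blade 92 mm wide (y) and 76 mm high, above it a handle 44 mm wide with a round through hole; 130 mm tall in all. Origin at the centre of its lower edge, z up along the board, x away from the robot's side. Mass 0.15 to 0.31 kg, not known beforehand.
- hole (a point): centre of the board's through hole, 22 mm diameter along the board's x axis, 108 mm above its lower edge, with 11 mm of wood above it
- plain_board: loose plain wooden board without a hole, 100 mm wide, 76 mm tall, 7 mm thick, standing in the other slot; to be left alone. Origin at the centre of its lower edge.
- canister_oats: fixed round canister, 112 mm wide, 150 mm tall, origin under its centre; in nobody's way
- spice_thyme: small glass spice jar with a yellow lid, 42 mm wide, 96 mm tall, loose bystander, origin under its centre
- butter_stamp: turned dark wooden butter stamp, 60 mm wide, 66 mm tall with a knob, loose bystander, origin under its centre
- salt_shaker: salt shaker, 44 mm wide, 90 mm tall, loose bystander, origin under its centre
Not all that is in view belongs to the job. What is shaped like the board but red is not meant.

How it is judged:
On the way, in this order (a step that is already met when the one before it is completed fails the run):
1. the S-hook is held in the fingers, off the crossbar (contact force between the fingers and hook above 1 N and contact force between hook and stand below 0.05 N and x of hook_top in the frame of stand below -0.04 m), for 0.1 s.
2. the board hangs on the held hook through its hole, out of the rack (contact force between the fingers and hook above 1 N and contact force between hook and board above 0.4 N and distance between hole and hook_seat below 0.018 m and height (world z) of board above 0.05 m and contact force between board and rack below 0.05 N), for 0.3 s.
At the end, for the whole second after the job is handed in: The upper bend sits on the crossbar (15 mm across, 10 mm in height), which has sunk more than 15 mm; the board hangs by its hole in the lower bend (hole centre within 18 mm of the seat), clear of the worktop; both within 20 degrees of upright and slower than 0.08 m/s (x of hook_top in the frame of bar_mid between -0.015 and 0.015 m and z of hook_top in the frame of bar_mid between -0.01 and 0.01 m and y of hook_top in the frame of bar_mid between -0.14 and 0.14 m and contact force between hook and stand above 0.8 N and contact force between hook and board above 0.4 N and distance between hole and hook_seat below 0.018 m and height (world z) of board above 0.02 m and angle between each of hook, board's own z axis and vertical below 0.35 rad and linear speed of each of board, hook below 0.08 m/s and value of joint bar above 0.015 m); the robot touches nothing.
It fails at once if the board is gripped or pushed by the fingers (contact force between the fingers and board above 4 N).
It fails at once if the plain board is shoved, tipped or lifted out (distance of plain_board from where it was at the start of the episode above 0.03 m or angle between plain_board's own z axis and vertical above 0.4 rad).
It fails at once if a bystander on the worktop is disturbed (distance of any of spice_thyme, butter_stamp, salt_shaker from where it was at the start of the episode above 0.03 m).
It fails at once if the hook is dropped on the worktop (height (world z) of hook below 0.09 m).
It fails at once if the hook is let go before the springs carry it, and drops (contact force between the fingers and hook below 0.05 N and linear speed of hook above 0.12 m/s).
It also fails if it takes over 64 s, if anything falls off the work surface, if the arm or the gripper's body presses on something with over 40 N, if the wrist force passes 120 N, or if a joint passes its speed limit or range.

## Working session

There is one attempt and no reset: what is moved stays moved. The work goes in short steps, Python scripts to look and compute and a tool call to move; the robot and the scene stay as the last step left them, time stands still between calls to the robot, and variables do not carry over. Pictures are saved under pics/ and viewed, at most 13 in all, crops included, and the job is handed in when it is done.

Besides the shell and the picture viewer there is one more tool, called after ">>>" by a JSON object that holds its "op" and its "data". move_arm: Moves the arm, as the interface text tells. Its arguments: {"type":"object","properties":{"plan":{"type":"array"},"grip":{"type":"number"}},"required":["plan"]}

```bash
mkdir -p pics
cat > h.py <<'E'
from bench import ctrl
import cv2, numpy as np
from scipy.spatial.transform import Rotation as R
def att(c):
    a=np.array(c["attitude"]); 
    return a if a.shape==(3,3) else R.from_quat(a,scalar_first=True).as_matrix()
def shot(n,f,crop=None,s=1):
    c=ctrl.camera(n); p=np.array(c["pixels"])[:,:,::-1]
    np.savez('pics/'+f+'.npz',o=c["origin"],A=att(c),k=[c[x] for x in("fx","fy","cx","cy")])
    cv2.imwrite('pics/'+f+'_full.png',p)
    if crop: p=p[crop[1]:crop[3],crop[0]:crop[2]]
    cv2.imwrite('pics/'+f+'.png',cv2.resize(p,None,fx=s,fy=s,interpolation=cv2.INTER_CUBIC)); return c
def ray(f,u,v):
    d=np.load('pics/'+f+'.npz'); k=d['k']
    return d['o'],d['A']@np.array([(u-k[2])/k[0],(v-k[3])/k[1],1])
def atz(f,u,v,z):
    o,r=ray(f,u,v); return o+r*(z-o[2])/r[2]
def tri(*obs):
    M=np.zeros((3,3));b=np.zeros(3)
    for f,u,v in obs:
        o,r=ray(f,u,v); r=r/np.linalg.norm(r); P=np.eye(3)-np.outer(r,r); M+=P;b+=P@o
    return np.linalg.solve(M,b)
def proj(f,X):
    d=np.load('pics/'+f+'.npz'); k=d['k']; p=d['A'].T@(np.array(X)-d['o']); return k[0]*p[0]/p[2]+k[2],k[1]*p[1]/p[2]+k[3]
E
python3 -c "
from h import *
for n in('scene','top'):
    c=shot(n,n+'0'); print(n,c['origin'],c['attitude'],c['fx'])
print(ctrl.get_obs())"
```

```text
scene [0.00355398 0.81216447 0.99156875] [ 0.13958435 -0.26884762  0.85898837 -0.41276647] 527.2215528698365
top [ 0.34337858 -0.00967235  1.5261131 ] [-0.07627565  0.7331532  -0.67229666  0.06845156] 531.475720262647
{'time_s': 0.1, 'q': array([-1.43231214e+00,  1.81457829e-01,  1.60789937e+00, -6.37586596e-06,
        1.35381953e+00, -2.06281376e-01]), 'dq': array([ 0.00020109, -0.00169972, -0.00218785,  0.0003225 , -0.00103135,
        0.00107289]), 'joint_efforts': array([ 7.46255519e-04, -4.45874727e+01, -3.52239025e+01, -3.19376459e-04,
        4.05576982e-03,  4.68456199e-05]), 'eef_pos': array([ 0.19429068, -0.54065151,  0.23048344]), 'eef_rot': array([-7.91685628e-04,  9.85178418e-01,  1.71530924e-01,  2.37328854e-05]), 'wrist_force': array([-0.4777791 , -0.16634719,  0.32249991]), 'torque': array([ 0.02092578, -0.00145138, -0.0444143 ]), 'grasp_force': 0.0, 'opening': 1.0016378765408167}
```

View pics/scene0.png

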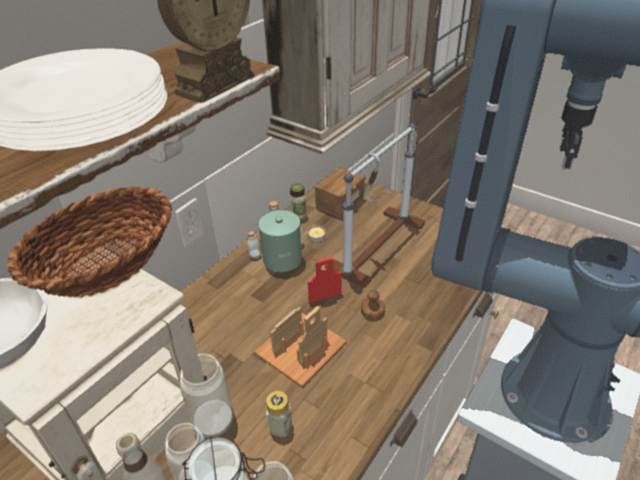

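View pics/top0.png

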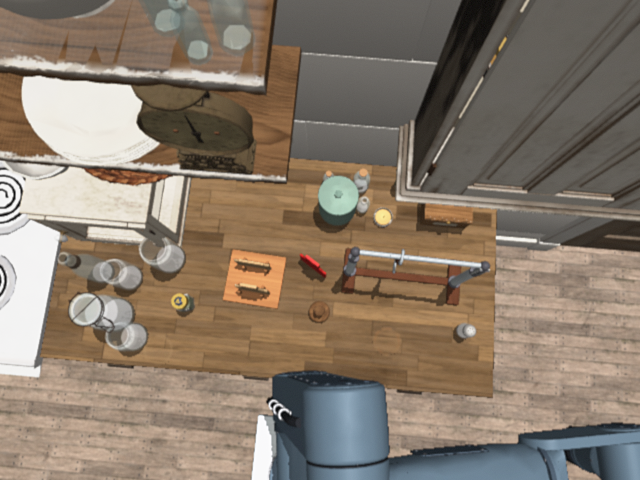

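The rack is near top pixel (253,278), the stand's crossbar runs from (352,255) to (485,266), and the hook is near (398,258). I'll enlarge those areas.

```bash
python3 -c "
from h import *
a=cv2.imread('pics/scene0_full.png');b=cv2.imread('pics/top0_full.png')
f=lambda p,x0,y0,w,h,s:cv2.resize(p[y0:y0+h,x0:x0+w],None,fx=s,fy=s,interpolation=cv2.INTER_CUBIC)
# each 400x300
t=[f(a,250,300,100,75,4),f(a,335,120,100,75,4),f(b,215,240,80,60,5),f(b,350,225,80,60,5)]
cv2.imwrite('pics/c1.png',np.vstack([np.hstack(t[:2]),np.hstack(t[2:])]))
"
```

```text
(no output)
```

View pics/c1.png

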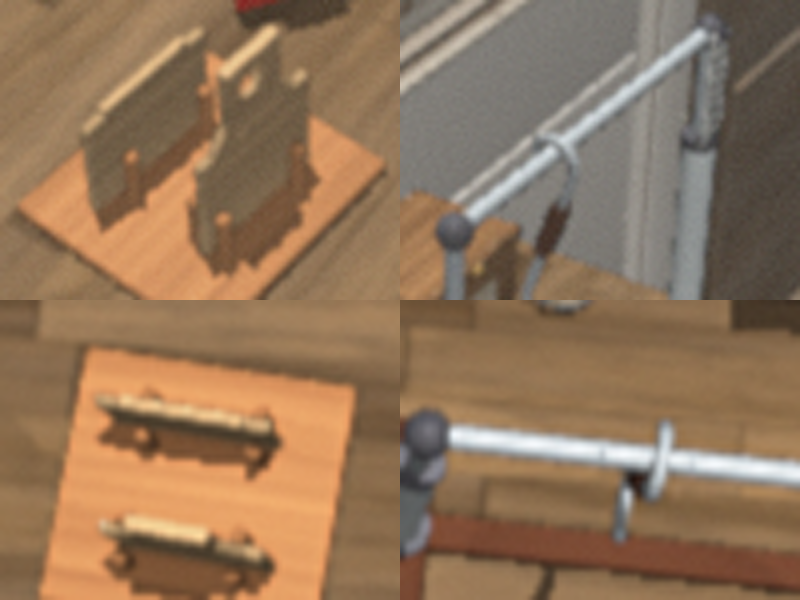

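```bash
python3 -c "
from h import *
np.set_printoptions(precision=4,suppress=True)
print('barL',tri(('top0',356,251),('scene0',348.75,177.5)),'barR',tri(('top0',485,266),('scene0',413,127)))
print('L,R top z.311',atz('top0',360,252,.311),atz('top0',430,259.4,.311),atz('top0',402.2,257,.317))
print('hook',tri(('top0',402.2,257),('scene0',376.3,156.3)))
for p in[(232,249.4),(286,257),(223,302),(277,308)]: print('rack',atz('top0',*p,.01))
for p in[(239,284.4),(257,287.4)]: print('handle',atz('top0',*p,.14))
print('hole',atz('scene0',311.7,320.5,.118),tri(('scene0',311.7,320.5),('top0',248,286.5)))
for n,p in dict(stamp=(319,312),thyme=(181,302),salt=(465,331),red=(313,266)).items(): print(n,atz('top0',*p,.07))
"
```

```text
barL [ 0.5714 -0.0628  0.3088] barR [ 0.5611 -0.3617  0.3121]
L,R top z.311 [ 0.5689 -0.0724  0.311 ] [ 0.5655 -0.235   0.311 ] [ 0.5645 -0.1698  0.317 ]
hook [ 0.5635 -0.1706  0.3156]
rack [0.6004 0.2826 0.01  ]
rack [0.5916 0.1242 0.01  ]
rack [0.4471 0.2896 0.01  ]
rack [0.4435 0.1349 0.01  ]
handle [0.4874 0.228  0.14  ]
handle [0.4836 0.1802 0.14  ]
hole [0.487  0.2102 0.118 ] [0.4874 0.2081 0.1156]
stamp [0.4387 0.0142 0.07  ]
thyme [0.4331 0.3921 0.07  ]
salt [ 0.4221 -0.3828  0.07  ]
red [0.5631 0.0419 0.07  ]
```

The board stands in the near slot, with its hole at about (0.486, 0.209, 0.118). The hook is on the bar at (0.564, -0.170).

```bash
cat >> h.py <<'E'
def tool(yaw,tilt=45):  # fingers closing along y, leaning forward by tilt
    return R.from_euler('z',yaw)*R.from_euler('y',-tilt,degrees=True)*R.from_matrix(np.diag([1.,-1,-1]))
def tcp_for_hook(o,yaw,off=(0,0,0),tilt=45):  # hook origin -> TCP
    return np.array(o)+R.from_euler('z',yaw).apply(np.array([-.002,0,.006])+off)+tool(yaw,tilt).apply([0,0,.019])
def delta(p,r):
    s=ctrl.get_obs(); q=R.from_quat(s['eef_rot'],scalar_first=True)
    print('shift',np.round((np.array(p)-s['eef_pos'])/.05,3),'turn',np.round((r*q.inv()).as_rotvec(),3))
def st():
    s=ctrl.get_obs(); print({k:np.round(s[k],4) for k in('time_s','eef_pos','q','wrist_force','opening','grasp_force')})
E
python3 -c "
from h import *
t=tcp_for_hook([.564,-.170,.2495],-.034); r=tool(-.034); print(t)
delta(t+r.apply([0,0,-.15]),r); delta(t,r)"
```

```text
[ 0.57542842 -0.17038872  0.24206497]
shift [5.503 7.477 2.353] turn [ 0.121 -0.78  -0.36 ]
shift [7.623 7.405 0.232] turn [ 0.121 -0.78  -0.36 ]
```

>>> {"op": "move_arm", "data": {"plan": [0.5, 0.7, 1, 0.02, -0.13, -0.06, 1.1, 1.5, 1.8, 0.04, -0.26, -0.12, 1.7, 2.3, 2.3, 0.06, -0.39, -0.18, 2.3, 3.1, 2.35, 0.08, -0.52, -0.24, 2.9, 3.9, 2.35, 0.1, -0.65, -0.3, 3.5, 4.8, 2.35, 0.121, -0.78, -0.36, 4.2, 5.7, 2.35, 0.121, -0.78, -0.36, 4.9, 6.6, 2.35, 0.121, -0.78, -0.36, 5.5, 7.45, 2.35, 0.121, -0.78, -0.36, 5.5, 7.48, 2.35, 0.121, -0.78, -0.36], "grip": 85}}

```text
time_s: 1.35
eef_pos: [0.4708, -0.162, 0.3486]
eef_rot: [0.005, 0.924, -0.012, 0.382]
wrist_force: [-0.5, -1.0, 0.5]
opening: 0.991
grasp_force: 0.0
```

```bash
python3 -c "
from h import *
st()
shot('wrist','w1'); shot('scene','s1',(330,110,430,200),4)
a=cv2.imread('pics/w1_full.png'); cv2.imwrite('pics/c2.png',a)
t=tcp_for_hook([.564,-.170,.2495],-.034); r=tool(-.034); delta(t+r.apply([0,0,-.15]),r)
for n,p in dict(grip=[.562,-.17,.2555],bar=[.564,-.17,.311]).items(): print(n,proj('w1',p))"
```

```text
{'time_s': np.float64(1.35), 'eef_pos': array([ 0.4708, -0.162 ,  0.3486]), 'q': array([-0.9833, -0.595 ,  2.1981,  0.6944,  1.1264,  0.4388]), 'wrist_force': array([-0.5457, -1.0328,  0.5348]), 'opening': np.float64(0.9912), 'grasp_force': np.float64(0.0)}
shift [-0.001 -0.016 -0.008] turn [ 0.001 -0.001 -0.002]
grip (np.float64(330.23164142082277), np.float64(229.68121255123324))
bar (np.float64(331.833246558609), np.float64(181.48535504783263))
```

View pics/c2.png

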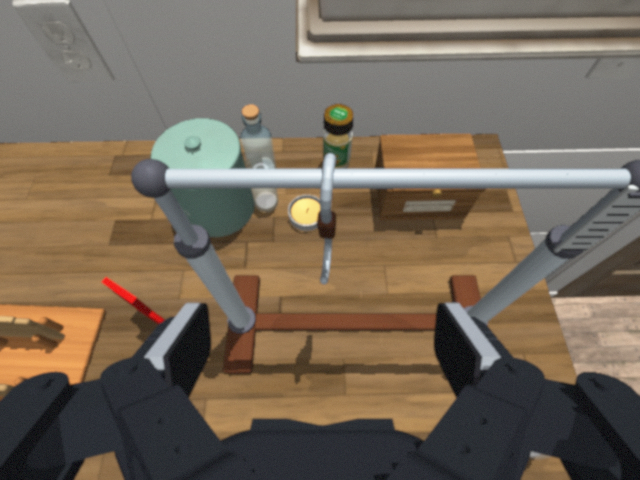

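The wrist view shows the sleeve at (327,226), about 2 mm from the prediction. I'll approach along the tool axis.

>>> {"op": "move_arm", "data": {"plan": [0.4, 0.02, -0.4, 0, 0, 0, 0.8, 0.03, -0.8, 0, 0, 0, 1.2, 0.03, -1.2, 0, 0, 0, 1.55, 0.03, -1.55, 0, 0, 0, 1.85, 0.03, -1.85, 0, 0, 0, 2.12, 0.03, -2.1, 0, 0, 0, 2.12, 0.03, -2.1, 0, 0, 0, 2.12, 0.03, -2.1, 0, 0, 0]}}

```text
time_s: 2.45
eef_pos: [0.5747, -0.1673, 0.2438]
eef_rot: [0.007, 0.924, -0.017, 0.382]
wrist_force: [-0.4, 0.0, 0.3]
opening: 0.996
grasp_force: 0.0
```

>>> {"op": "move_arm", "data": {"plan": [0, 0, 0, 0, 0, 0, 0, 0, 0, 0, 0, 0, 0, 0, 0, 0, 0, 0, 0, 0, 0, 0, 0, 0, 0, 0, 0, 0, 0, 0, 0, 0, 0, 0, 0, 0, 0, 0, 0, 0, 0, 0], "grip": 0}}

```text
time_s: 3.32
eef_pos: [0.5754, -0.1656, 0.2437]
eef_rot: [0.007, 0.924, -0.016, 0.382]
wrist_force: [-0.2, 1.3, 0.2]
opening: 0.145
grasp_force: 58.3
```

```bash
python3 -c "
from h import *
st()
shot('wrist','w2'); shot('scene','s2')
a=cv2.imread('pics/w2_full.png')[100:400,220:420];b=cv2.imread('pics/s2_full.png')[120:220,330:463]
f=lambda p:cv2.resize(p,(400,600) if p.shape[1]==200 else (400,300),interpolation=cv2.INTER_CUBIC)
A=f(a);B=f(b);cv2.imwrite('pics/c3.png',np.hstack([A,np.vstack([B,B*0])]))"
```

```text
{'time_s': np.float64(3.325), 'eef_pos': array([ 0.5754, -0.1656,  0.2437]), 'q': array([-0.7346, -0.1778,  2.1401,  0.793 ,  0.692 ,  0.3699]), 'wrist_force': array([-0.2448,  1.2572,  0.1577]), 'opening': np.float64(0.1445), 'grasp_force': np.float64(58.2873)}
```

View pics/c3.png

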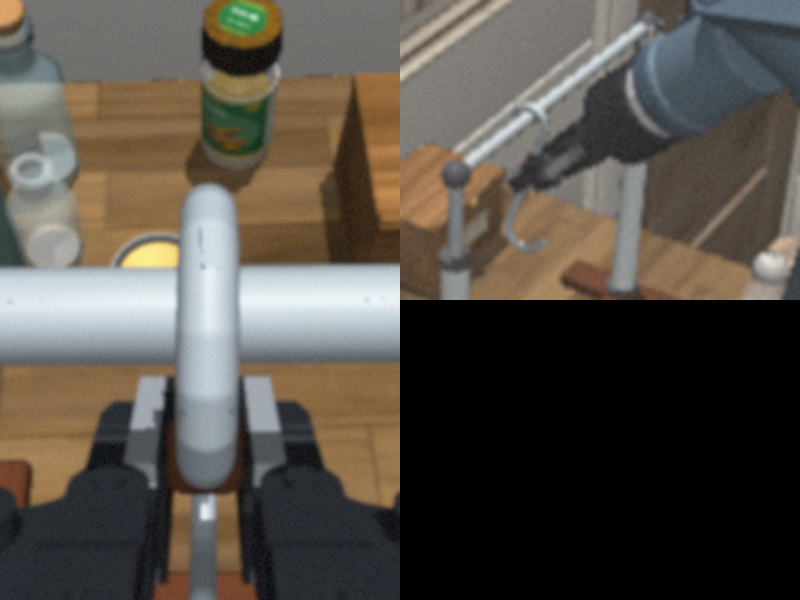

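The sleeve is centred between the pads and held at 58 N. Next I lift it 31 mm and back off.

>>> {"op": "move_arm", "data": {"plan": [0, 0, 0.2, 0, 0, 0, 0, 0, 0.4, 0, 0, 0, 0, 0, 0.62, 0, 0, 0, 0, 0, 0.62, 0, 0, 0, -0.3, 0, 0.62, 0, 0, 0, -0.7, 0, 0.62, 0, 0, 0, -1.2, 0, 0.62, 0, 0, 0, -1.6, 0, 0.62, 0, 0, 0, -1.6, 0, 0.62, 0, 0, 0]}}

```text
time_s: 4.55
eef_pos: [0.4947, -0.166, 0.2747]
eef_rot: [0.008, 0.924, -0.017, 0.382]
wrist_force: [0.3, -0.9, -1.4]
opening: 0.139
grasp_force: 58.5
```

```bash
python3 -c "
from h import *
st()
# pre-insert: tip 30 mm behind the hole
y=-.055; h=np.array([.486,.209,.118]); Rz=R.from_euler('z',y)
d=np.array([-.0114,0,.0058])  # hook origin minus TCP at yaw -.034
q=R.from_quat(ctrl.get_obs()['eef_rot'],scalar_first=True).as_matrix(); print('ydir',q[:,1])
o=h+Rz.apply([.021+.030,0,.056]); dd=R.from_euler('z',y+.034).apply(d)
print('hook origin',o); delta(o-dd,tool(y)); delta(o-dd+[0,0,.13],tool(y))"
```

```text
{'time_s': np.float64(4.55), 'eef_pos': array([ 0.4947, -0.166 ,  0.2747]), 'q': array([-0.9157, -0.4461,  2.2634,  0.7567,  0.914 ,  0.3407]), 'wrist_force': array([ 0.343 , -0.9267, -1.3512]), 'opening': np.float64(0.1386), 'grasp_force': np.float64(58.4562)}
ydir [-0.03691176 -0.99931783  0.00117815]
hook origin [0.53692288 0.20619641 0.174     ]
shift [ 1.072  7.439 -2.129] turn [ 0.001 -0.    -0.018]
shift [1.072 7.439 0.471] turn [ 0.001 -0.    -0.018]
```

>>> {"op": "move_arm", "data": {"plan": [-0.2, 0.6, 0.2, 0, 0, 0, -0.2, 1.5, 0.45, 0, 0, 0, -0.2, 2.5, 0.47, 0, 0, 0, -0.1, 3.5, 0.47, 0, 0, 0, 0.1, 4.5, 0.47, 0, 0, 0, 0.5, 5.5, 0.47, 0, 0, -0.018, 0.8, 6.4, 0.47, 0, 0, -0.018, 1.0, 7.1, 0.47, 0, 0, -0.018, 1.07, 7.44, 0.47, 0, 0, -0.018, 1.07, 7.44, 0.47, 0, 0, -0.018]}}

```text
time_s: 5.8
eef_pos: [0.5489, 0.2089, 0.2975]
eef_rot: [0.01, 0.924, -0.023, 0.382]
wrist_force: [-0.8, -0.9, -0.9]
opening: 0.14
grasp_force: 58.8
```

>>> {"op": "move_arm", "data": {"plan": [0, 0, -0.3, 0, 0, 0, 0, 0, -0.8, 0, 0, 0, 0, 0, -1.2, 0, 0, 0, 0, 0, -1.5, 0, 0, 0, 0, 0, -1.5, 0, 0, 0, 0, 0, -1.5, 0, 0, 0]}}

```text
time_s: 6.55
eef_pos: [0.5491, 0.2057, 0.2236]
eef_rot: [0.011, 0.924, -0.025, 0.382]
wrist_force: [-0.3, 0.3, -0.5]
opening: 0.142
grasp_force: 58.8
```

```bash
python3 -c "
from h import *
st()
shot('wrist','w3'); shot('scene','s3');shot('top','t3')
a=cv2.imread('pics/w3_full.png');b=cv2.imread('pics/s3_full.png')[280:390,245:355];c=cv2.imread('pics/t3_full.png')[245:320,205:305]
A=a[100:400,160:480]
rz=lambda p,w,h:cv2.resize(p,(w,h),interpolation=cv2.INTER_CUBIC)
cv2.imwrite('pics/c4.png',np.hstack([rz(b,600,600),np.vstack([rz(c,200,150),rz(A,200,188),np.zeros((262,200,3),np.uint8)])]))
"
```

```text
{'time_s': np.float64(6.55), 'eef_pos': array([0.5491, 0.2057, 0.2236]), 'q': array([ 0.2859, -0.126 ,  2.1425, -0.5925,  0.4365,  2.3636]), 'wrist_force': array([-0.2787,  0.2602, -0.5389]), 'opening': np.float64(0.1424), 'grasp_force': np.float64(58.775)}
```

View pics/c4.png

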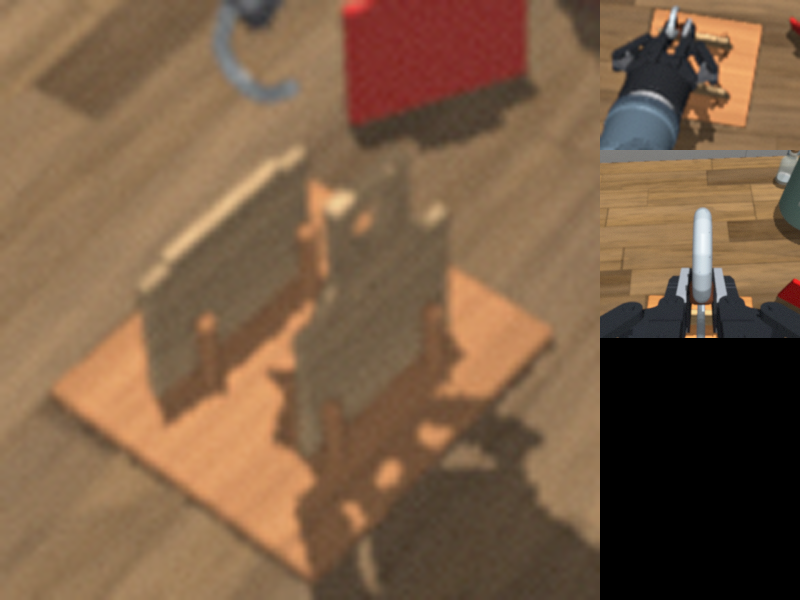

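The hook's tip is at scene pixel (298.2,296.1) and the hole at (311.4,320.7). I'll compare the tip with its prediction.

```bash
python3 -c "
from h import *
P=np.array([.5167,.207,.1734]); print(proj('s3',P), proj('s3',P+[-.0025,0,.0025]),proj('s3',[.486,.209,.118]))
for e in np.eye(3)*.005: print(np.array(proj('s3',P+e))-proj('s3',P))
# top view: hook lower wire hidden; bend top
U=np.array([.5377,.2057,.2294]); print('upper bend crest',proj('t3',U+[0,0,.0745]),proj('w3',U+[0,0,.0745]))
t=cv2.imread('pics/t3_full.png')[240:280,215:265]; cv2.imwrite('pics/c5a.png',cv2.resize(t,(700,560),interpolation=cv2.INTER_CUBIC))"
```

```text
(np.float64(300.5311023795632), np.float64(296.1971488823729)) (np.float64(301.4044821253062), np.float64(295.8557387139323)) (np.float64(312.401018535934), np.float64(320.3556835106704))
[-1.85132295 -0.95363167]
[-1.42488414  1.40654218]
[-0.11285071 -1.64127836]
upper bend crest (np.float64(239.95564163120167), np.float64(255.52650638974393)) (np.float64(326.8837347725086), np.float64(241.11160398312606))
```

>>> {"op": "move_arm", "data": {"plan": [0, 0.02, -0.3, 0, 0, 0, 0, 0.02, -0.6, 0, 0, 0, 0, 0.02, -0.9, 0, 0, 0, 0, 0.02, -1.15, 0, 0, 0, 0, 0.02, -1.15, 0, 0, 0, 0, 0.02, -1.15, 0, 0, 0, 0, 0.02, -1.15, 0, 0, 0]}}

```text
time_s: 7.58
eef_pos: [0.5494, 0.2075, 0.1669]
eef_rot: [0.01, 0.923, -0.025, 0.383]
wrist_force: [-0.0, -0.9, -1.0]
opening: 0.144
grasp_force: 58.8
```

```bash
python3 -c "
from h import *
st()
shot('wrist','w4'); shot('scene','s4')
a=cv2.imread('pics/w4_full.png')[220:480,220:420];b=cv2.imread('pics/s4_full.png')[290:350,270:350]
rz=lambda p,w,h:cv2.resize(p,(w,h),interpolation=cv2.INTER_CUBIC)
cv2.imwrite('pics/c5.png',np.hstack([rz(b,500,375),rz(a,288,375)]))
e=ctrl.get_obs()['eef_pos'];print('tip pred',e+[-.0324,.001,-.0502],proj('s4',e+[-.0324,.001,-.0502]))
"
```

```text
{'time_s': np.float64(7.575), 'eef_pos': array([0.5494, 0.2075, 0.1669]), 'q': array([ 0.2898, -0.0107,  2.1771, -0.846 ,  0.3237,  2.6374]), 'wrist_force': array([-0.0026, -0.89  , -1.0183]), 'opening': np.float64(0.1439), 'grasp_force': np.float64(58.7735)}
tip pred [0.51681267 0.20848095 0.11637218] (np.float64(301.3276858087489), np.float64(314.69387049794705))
```

View pics/c5.png

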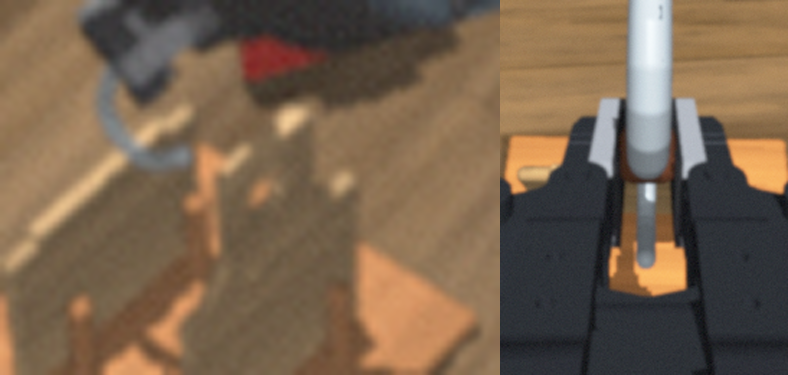

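The tip is at scene pixel (298.8,315.3) and the hole at (311.6,320.7). The tip sits at most about 3 mm to +y, within the hole's clearance, so I'll insert with a small correction.

>>> {"op": "move_arm", "data": {"plan": [-0.2, -0.02, 0, 0, 0, 0, -0.44, -0.01, 0, 0, 0, 0, -0.6, 0, 0.02, 0, 0, 0, -0.7, 0.01, 0.11, 0, 0, 0, -0.8, 0.02, 0.22, 0, 0, 0, -0.92, 0.03, 0.28, 0, 0, 0, -1.04, 0.03, 0.34, 0, 0, 0, -1.06, 0.03, 0.34, 0, 0, 0, -1.06, 0.03, 0.34, 0, 0, 0]}}

```text
time_s: 8.8
eef_pos: [0.4958, 0.2088, 0.1827]
eef_rot: [0.011, 0.924, -0.024, 0.382]
wrist_force: [0.6, 0.1, -0.4]
opening: 0.138
grasp_force: 58.8
```

```bash
python3 -c "
from h import *
st()
shot('wrist','w5'); shot('scene','s5')
a=cv2.imread('pics/w5_full.png')[220:480,220:420];b=cv2.imread('pics/s5_full.png')[290:350,270:350]
rz=lambda p,w,h:cv2.resize(p,(w,h),interpolation=cv2.INTER_CUBIC)
cv2.imwrite('pics/c6.png',np.hstack([rz(b,500,375),rz(a,288,375)]))
"
```

```text
{'time_s': np.float64(8.8), 'eef_pos': array([0.4958, 0.2088, 0.1827]), 'q': array([ 0.3407, -0.1564,  2.2673, -0.7859,  0.3942,  2.6024]), 'wrist_force': array([ 0.6245,  0.1061, -0.3501]), 'opening': np.float64(0.1383), 'grasp_force': np.float64(58.7872)}
```

View pics/c6.png

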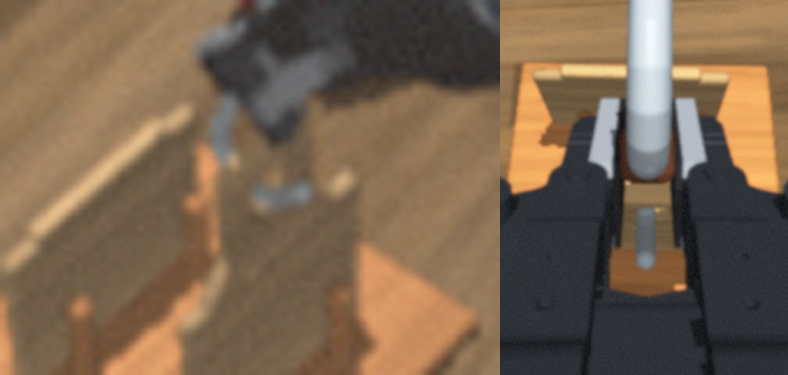

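The tip is through the hole: the wire end shows on the near face at crop (280,195). I'll lift slowly.

>>> {"op": "move_arm", "data": {"plan": [0, 0, 0.1, 0, 0, 0, 0, 0, 0.2, 0, 0, 0, 0, 0, 0.35, 0, 0, 0, 0, 0, 0.5, 0, 0, 0, 0, 0, 0.7, 0, 0, 0, 0, 0, 0.9, 0, 0, 0, 0, 0, 1.1, 0, 0, 0, 0, 0, 1.3, 0, 0, 0, 0, 0, 1.5, 0, 0, 0, 0, 0, 1.6, 0, 0, 0]}}

```text
time_s: 10.15
eef_pos: [0.4961, 0.2089, 0.2638]
eef_rot: [0.01, 0.923, -0.025, 0.383]
wrist_force: [0.4, 0.4, -2.7]
opening: 0.145
grasp_force: 58.6
```

>>> {"op": "move_arm", "data": {"plan": [0, 0, 0.2, 0, 0, 0, 0, 0, 0.4, 0, 0, 0, 0, 0, 0.7, 0, 0, 0, 0, 0, 1.0, 0, 0, 0, 0, 0, 1.3, 0, 0, 0, 0, 0, 1.5, 0, 0, 0, 0, 0, 1.6, 0, 0, 0, 0, 0, 1.6, 0, 0, 0, 0, 0, 1.6, 0, 0, 0, 0, 0, 1.6, 0, 0, 0]}}

```text
time_s: 11.4
eef_pos: [0.4956, 0.2087, 0.342]
eef_rot: [0.011, 0.924, -0.024, 0.382]
wrist_force: [0.3, -0.0, -3.3]
opening: 0.141
grasp_force: 58.6
```

```bash
python3 -c "
from h import *
st()
shot('scene','s6',(230,230,400,360),4); shot('wrist','w6')
q=R.from_quat(ctrl.get_obs()['eef_rot'],scalar_first=True)
T=np.array([.4947,-.166,.2747]); r=R.from_quat([0.008,0.924,-0.017,0.382],scalar_first=True); delta(T,r); delta([.4754,-.166,.285],r)"
```

```text
{'time_s': np.float64(11.4), 'eef_pos': array([0.4956, 0.2087, 0.342 ]), 'q': array([ 0.3407, -0.4   ,  2.0961, -0.4122,  0.7453,  2.1674]), 'wrist_force': array([ 0.2643, -0.0155, -3.2888]), 'opening': np.float64(0.1411), 'grasp_force': np.float64(58.5906)}
shift [-0.021 -7.496 -1.351] turn [-0.001  0.     0.016]
shift [-0.407 -7.496 -1.145] turn [-0.001  0.     0.016]
```

View pics/s6.png

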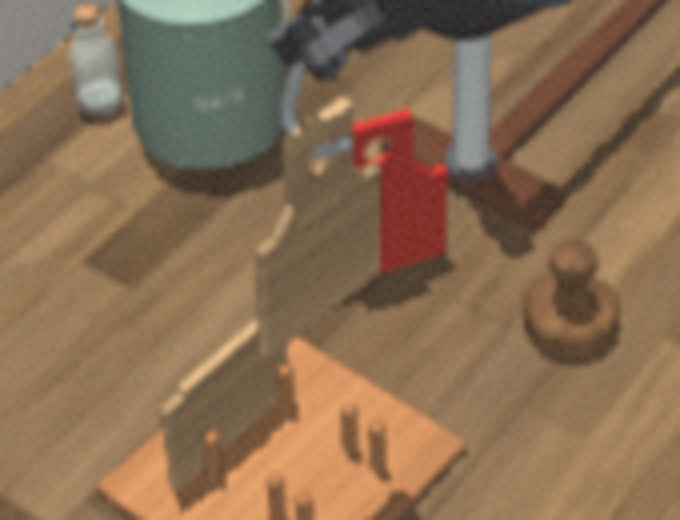

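The board hangs on the hook, clear of the rack, at about 3 N. I'll carry it slowly to the stand.

>>> {"op": "move_arm", "data": {"plan": [0, -0.1, 0, 0, 0, 0, -0.05, -0.3, 0, 0, 0, 0, -0.1, -0.6, 0, 0, 0, 0, -0.15, -1.0, 0, 0, 0, 0, -0.2, -1.4, 0, 0, 0, 0, -0.25, -1.8, 0, 0, 0, 0, -0.3, -2.2, 0, 0, 0, 0, -0.35, -2.6, 0, 0, 0, 0, -0.4, -3.0, 0, 0, 0, 0, -0.4, -3.4, 0, 0, 0, 0]}}

```text
time_s: 12.75
eef_pos: [0.4756, 0.0379, 0.3429]
eef_rot: [0.011, 0.924, -0.024, 0.383]
wrist_force: [0.4, -0.2, -3.8]
opening: 0.143
grasp_force: 58.6
```

>>> {"op": "move_arm", "data": {"plan": [0, -0.4, 0, 0, 0, 0, 0, -0.8, 0, 0, 0, 0, 0, -1.2, 0, 0, 0, 0, 0, -1.6, 0, 0, 0, 0, 0, -2.0, 0, 0, 0, 0, 0, -2.4, 0, 0, 0, 0, 0, -2.8, 0, 0, 0, 0, 0, -3.2, 0, 0, 0, 0, 0, -3.55, 0, 0, 0, 0.005, 0, -3.8, 0, 0, 0, 0.01]}}

```text
time_s: 14.0
eef_pos: [0.4754, -0.1527, 0.3428]
eef_rot: [0.01, 0.924, -0.02, 0.382]
wrist_force: [-0.0, 0.6, -3.0]
opening: 0.14
grasp_force: 58.6
```

>>> {"op": "move_arm", "data": {"plan": [0, -0.15, -0.1, 0, 0, 0.005, 0, -0.25, -0.25, 0, 0, 0.005, 0, -0.29, -0.45, 0, 0, 0.005, 0, -0.29, -0.65, 0, 0, 0.005, 0, -0.29, -0.85, 0, 0, 0.005, 0, -0.29, -1.05, 0, 0, 0.005, 0, -0.29, -1.25, 0, 0, 0.005, 0, -0.29, -1.35, 0, 0, 0.005, 0, -0.29, -1.35, 0, 0, 0.005, 0, -0.29, -1.35, 0, 0, 0.005]}}

```text
time_s: 15.25
eef_pos: [0.476, -0.1659, 0.2758]
eef_rot: [0.008, 0.924, -0.017, 0.383]
wrist_force: [-0.0, -0.6, -2.2]
opening: 0.145
grasp_force: 58.6
```

```bash
python3 -c "
from h import *
st()
r=R.from_quat([0.008,0.924,-0.017,0.382],scalar_first=True); delta([.5754,-.166,.2747],r)
shot('wrist','w7'); shot('scene','s7')
a=cv2.imread('pics/w7_full.png');b=cv2.imread('pics/s7_full.png')[110:260,310:460]
rz=lambda p,w,h:cv2.resize(p,(w,h),interpolation=cv2.INTER_CUBIC)
cv2.imwrite('pics/c7.png',np.hstack([rz(b,400,400),rz(a[:,120:520],400,480)[:400]]))"
```

```text
{'time_s': np.float64(15.25), 'eef_pos': array([ 0.476 , -0.1659,  0.2758]), 'q': array([-0.9689, -0.5054,  2.2959,  0.7584,  0.968 ,  0.3181]), 'wrist_force': array([-0.0461, -0.612 , -2.236 ]), 'opening': np.float64(0.1446), 'grasp_force': np.float64(58.5821)}
shift [ 1.987 -0.002 -0.021] turn [-0.001  0.001  0.001]
```

View pics/c7.png

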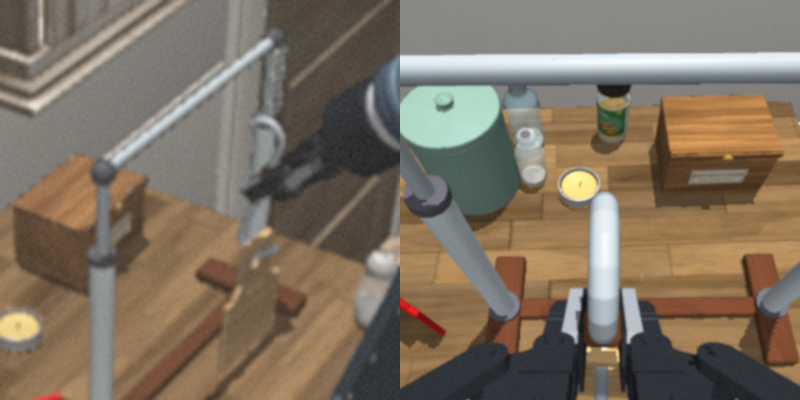

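The hook is still upright, with its upper bend at bar height plus about 22 mm. I'll move it over the bar.

>>> {"op": "move_arm", "data": {"plan": [0.1, 0, 0, 0, 0, 0, 0.3, 0, 0, 0, 0, 0, 0.55, 0, 0, 0, 0, 0, 0.8, 0, 0, 0, 0, 0, 1.1, 0, 0, 0, 0, 0, 1.4, 0, 0, 0, 0, 0, 1.65, 0, 0, 0, 0, 0, 1.85, 0, 0, 0, 0, 0, 1.97, 0, 0, 0, 0, 0, 1.99, 0, 0, 0, 0, 0]}}

```text
time_s: 16.6
eef_pos: [0.5756, -0.1656, 0.2752]
eef_rot: [0.008, 0.924, -0.017, 0.382]
wrist_force: [-0.4, -0.1, -3.2]
opening: 0.142
grasp_force: 58.6
```

>>> {"op": "move_arm", "data": {"plan": [0, 0, 0, 0, 0, 0, 0, 0, -0.1, 0, 0, 0, 0, 0, -0.2, 0, 0, 0, 0, 0, -0.3, 0, 0, 0, 0, 0, -0.4, 0, 0, 0, 0, 0, -0.5, 0, 0, 0, 0, 0, -0.6, 0, 0, 0, 0, 0, -0.7, 0, 0, 0, 0, 0, -0.7, 0, 0, 0, 0, 0, -0.7, 0, 0, 0]}}

```text
time_s: 17.85
eef_pos: [0.5755, -0.1657, 0.2405]
eef_rot: [0.008, 0.924, -0.018, 0.382]
wrist_force: [-1.9, 1.6, -1.5]
opening: 0.145
grasp_force: 58.7
```

```bash
python3 -c "
from h import *
F=[]
for i in range(8):
    ctrl.camera('top'); F.append(ctrl.get_obs()['wrist_force'])
print(np.mean(F,0),np.std(F,0)); st()
shot('wrist','w8'); shot('scene','s8')
a=cv2.imread('pics/w8_full.png');b=cv2.imread('pics/s8_full.png')[110:260,310:460]
rz=lambda p,w,h:cv2.resize(p,(w,h),interpolation=cv2.INTER_CUBIC)
cv2.imwrite('pics/c8.png',np.hstack([rz(b,400,400),rz(a[:,120:520],400,480)[:400]]))"
```

```text
[-0.57945139  0.87222321 -1.62198779] [0.34188584 0.33659337 0.3297148 ]
{'time_s': np.float64(18.25), 'eef_pos': array([ 0.5754, -0.1657,  0.2404]), 'q': array([-0.7332, -0.173 ,  2.1437,  0.7989,  0.6828,  0.3646]), 'wrist_force': array([-0.3843,  0.6108, -1.6129]), 'opening': np.float64(0.1425), 'grasp_force': np.float64(58.6918)}
```

View pics/c8.png

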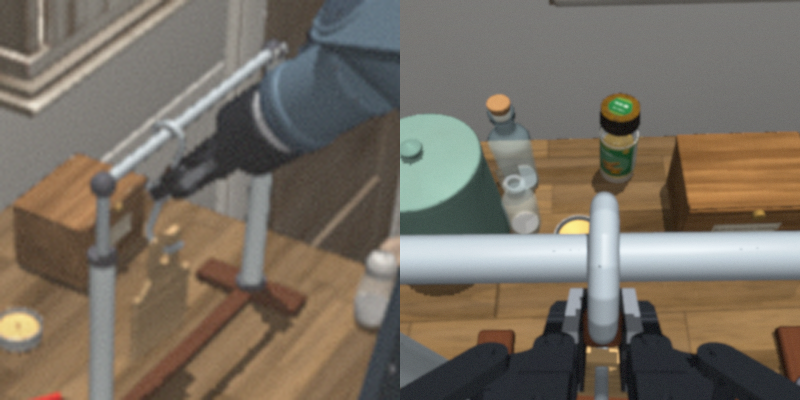

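The bend is over the bar and the bar is partly loaded, with the wrist still carrying about 1.6 N. I'll lower it further.

>>> {"op": "move_arm", "data": {"plan": [0, 0, -0.06, 0, 0, 0, 0, 0, -0.12, 0, 0, 0, 0, 0, -0.18, 0, 0, 0, 0, 0, -0.24, 0, 0, 0, 0, 0, -0.3, 0, 0, 0, 0, 0, -0.34, 0, 0, 0, 0, 0, -0.34, 0, 0, 0, 0, 0, -0.34, 0, 0, 0]}}

```text
time_s: 19.35
eef_pos: [0.5754, -0.1658, 0.2235]
eef_rot: [0.008, 0.924, -0.018, 0.382]
wrist_force: [1.1, -0.4, -1.7]
opening: 0.138
grasp_force: 58.8
```

```bash
python3 -c "
from h import *
F=[]
for i in range(16):
    ctrl.camera('top'); F.append(ctrl.get_obs()['wrist_force'])
print(np.mean(F,0),np.std(F,0)); st()"
```

```text
[ 0.50359249  0.01334882 -0.47124722] [0.51119203 0.50247018 0.47968614]
{'time_s': np.float64(20.15), 'eef_pos': array([ 0.5754, -0.1657,  0.2233]), 'q': array([-0.7332, -0.1437,  2.1583,  0.8394,  0.6529,  0.3129]), 'wrist_force': array([-0.1718,  0.0714, -0.3641]), 'opening': np.float64(0.1414), 'grasp_force': np.float64(58.7457)}
```

>>> {"op": "move_arm", "data": {"plan": [0, 0, -0.03, 0, 0, 0, 0, 0, -0.06, 0, 0, 0, 0, 0, -0.06, 0, 0, 0, 0, 0, -0.06, 0, 0, 0, 0, 0, -0.06, 0, 0, 0, 0, 0, -0.06, 0, 0, 0]}}

```text
time_s: 20.9
eef_pos: [0.5754, -0.1657, 0.2203]
eef_rot: [0.008, 0.924, -0.018, 0.382]
wrist_force: [0.4, -0.6, 0.0]
opening: 0.138
grasp_force: 58.8
```

>>> {"op": "move_arm", "data": {"plan": [0, 0, 0, 0, 0, 0, 0, 0, 0, 0, 0, 0, 0, 0, 0, 0, 0, 0, 0, 0, 0, 0, 0, 0, 0, 0, 0, 0, 0, 0, 0, 0, 0, 0, 0, 0, 0, 0, 0, 0, 0, 0, 0, 0, 0, 0, 0, 0], "grip": 60}}

```text
time_s: 21.9
eef_pos: [0.5754, -0.1657, 0.2203]
eef_rot: [0.008, 0.924, -0.018, 0.382]
wrist_force: [0.1, 0.3, -0.3]
opening: 0.704
grasp_force: 0.0
```

>>> {"op": "move_arm", "data": {"plan": [-0.1, 0, 0.1, 0, 0, 0, -0.25, 0, 0.25, 0, 0, 0, -0.45, 0, 0.45, 0, 0, 0, -0.75, 0, 0.75, 0, 0, 0, -1.1, 0, 1.1, 0, 0, 0, -1.5, 0, 1.5, 0, 0, 0, -2.0, 0, 2.0, 0, 0, 0, -2.4, 0, 2.4, 0, 0, 0, -2.6, 0, 2.6, 0, 0, 0, -2.6, 0, 2.6, 0, 0, 0]}}

```text
time_s: 23.15
eef_pos: [0.4449, -0.1664, 0.3517]
eef_rot: [0.01, 0.924, -0.018, 0.383]
wrist_force: [0.7, 0.4, 0.6]
opening: 0.704
grasp_force: 0.0
```

>>> {"op": "move_arm", "data": {"plan": [0, 0, 0, 0, 0, 0, 0, 0, 0, 0, 0, 0, 0, 0, 0, 0, 0, 0, 0, 0, 0, 0, 0, 0, 0, 0, 0, 0, 0, 0, 0, 0, 0, 0, 0, 0, 0, 0, 0, 0, 0, 0, 0, 0, 0, 0, 0, 0, 0, 0, 0, 0, 0, 0, 0, 0, 0, 0, 0, 0]}}

```text
time_s: 24.4
eef_pos: [0.4454, -0.1657, 0.3503]
eef_rot: [0.008, 0.924, -0.018, 0.382]
wrist_force: [-0.7, -0.4, 0.4]
opening: 0.702
grasp_force: 0.0
```

```bash
python3 -c "
from h import *
shot('scene','s9'); shot('wrist','w9'); I=[]
for i in range(12): I.append(np.array(ctrl.camera('scene')['pixels'],float)[110:300,310:460])
print('max change', [round(np.abs(cv2.GaussianBlur(x-I[0],(5,5),0)).max(),1) for x in I[1:]])
b=cv2.imread('pics/s9_full.png')[110:260,310:460];a=cv2.imread('pics/w9_full.png')
rz=lambda p,w,h:cv2.resize(p,(w,h),interpolation=cv2.INTER_CUBIC)
cv2.imwrite('pics/c9.png',np.hstack([rz(b,400,400),rz(a[:,120:520],400,480)[:400]])); st()"
```

```text
max change [np.float64(3.2), np.float64(4.7), np.float64(4.1), np.float64(3.6), np.float64(3.8), np.float64(4.4), np.float64(3.4), np.float64(4.4), np.float64(3.5), np.float64(4.1), np.float64(3.8)]
{'time_s': np.float64(25.1), 'eef_pos': array([ 0.4454, -0.1657,  0.3503]), 'q': array([-1.0699, -0.6692,  2.2316,  0.7062,  1.2055,  0.4059]), 'wrist_force': array([-0.7028,  1.0022,  0.0503]), 'opening': np.float64(0.6992), 'grasp_force': np.float64(0.0)}
```

View pics/c9.png

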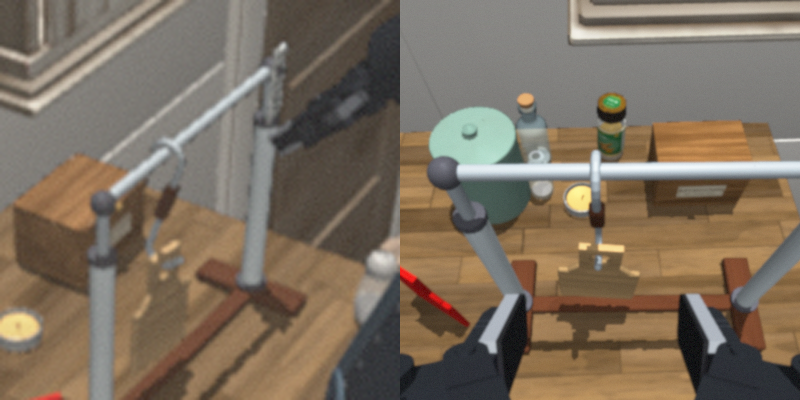

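The hook and board hang still on the sunken bar, and the gripper is clear, so I'll hand in.

```bash
python3 -c "
from h import *
print(ctrl.hand_in())"
```

```text
the job is handed in; nothing more can be done
None
```

The paddle board hangs still by its hole on the S-hook, back on the sunken crossbar; the gripper is clear and the job is handed in (no verdict was returned).

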